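# Load the flanges and close up the blow-off bay

### The arm

A 7-joint arm with a two-finger parallel gripper is mounted at the origin on the work surface. World frame = base frame: x ahead of the robot, y to its left, z up, the work surface at z = 0. Lengths are in mm, angles in rad, forces in N, time in s.
With the tool pointing down it reaches from about 350 to 900 mm from the base axis. Payload 8.1 kg.
Tool frame: the origin (TCP) lies at the very end of the fingers, on their centre line; the grasp point (between the pads) lies env.hold_point_z behind it (env.hold_point_z is the distance from the TCP to the grasp point, in mm); z points along the fingers, y is the line along which they close (so a half turn about z gives the same grasp; the last joint's range is limited). The gripper opens to 85 mm and grips with 20 to 120 N. Pads are 22 mm wide; open, the fingers measure 114 mm over their backs; the gripper's body (76 mm by 85 mm) begins 54 mm behind the grasp point. The pads swing forward as they close: fully open they stand 13 mm farther back than shut.
Start: joints at [-1.345, 0.434, 0.025, 1.573, -0.012, 1.134, -0.075], TCP at [201.845, 591.524, 231.323] pointing down, gripper open.
Joint ranges: [-2.62, 2.62], [-0.44, 2.09], [-1.27, 1.32], [0.08, 2.57], [-1.32, 4.46], [0.12, 2], [-2.74, 2.74]. Speed limits (rad/s): [2.22, 2.22, 3.01, 3.01, 3.14, 3.14, 3.14].

### API

Orientations are given as a unit quaternion [w, x, y, z].
In Python, from plant import env gives the robot as it stands. The module is installed in compiled form; this text tells all that it offers.
- The arm moves only by the shell command python3 -m jog 'ROWS' [OPENING] [FORCE]. ROWS is text: rows parted by semicolons, each of 4 numbers parted by spaces: the shift along the tool's x, y, z as a fraction of full scale, then the turn about the tool's z as a fraction of full scale. In form: x y z twist; .... A call has 1 to 10 rows; each row is the pose to reach, as a shift and turn from the pose commanded when the call began, along the tool's axes at that moment, turning the shorter way round; what a row does not reach only later rows make up. Full scale, the value 1, is 60 cm for a shift and 180 degrees for a turn. A row lasts 1/8 s, in which the tool goes at most 62.5 mm and 10.7 degrees, less where a joint would pass 70% of its speed; a pose out of reach is approached as far as the arm can. A call with a number of a shift or a turn outside -1 to 1 is refused whole. A call with a gripper value outside its range is refused whole. OPENING is the opening, from 0 (shut) to 1 (fully open), set as the call begins (- or left out, the last holds). The fingers move at their own pace and stop on an object; FORCE is the grip in N (left out, the last holds). Time passes only in rows, so rows that repeat a pose let the fingers close. It gives the time, the measured TCP pose, the force, the opening and the grip force at its end, in the units of the state.
- env.sense(): the state, without advancing time (a new reading comes with each control period).
- env.get_image(name): name is "scene" or "top"; returns (picture, depth): 420x560x3 uint8, red, green, blue; 420x560 float32, mm along the optical axis (not along the pixel's ray), 0 where there is no reading.
- env.camera_info(name): a dict with "intrinsics" (3x3 intrinsics, pixels), "R" (3x3) and "t" (3): a world point X has camera coordinates R X + t. Camera axes: x right, y down, z forward; pixel columns grow to the right and rows downward; lengths in mm; the calibration is good to about 2 mm. A picture is of the moment at which its call begins. camera_info takes no time and is no camera call.
- env.finish_job(): hands the job in; it is judged then, once.
The state is a dict: "time": time; "joints": joint angles; "joint_velocities": joint speeds; "joint_efforts": joint torques, N m; "position": TCP position; "ee_rot": TCP orientation; "wrist_force": force on the tool from outside, world axes, zero at the start; "ft_torque": the same for the moment, N m; "finger_gap": finger opening in mm; "finger_force": force on a finger pad.
Only numpy, scipy, OpenCV 4.12 (cv2) and the standard library are available. Lean on these libraries where they do the work, as an engineer would, in place of code of your own. Each camera call takes 0.05 s, during which the arm holds its last target. There are 200 camera calls.

### The job

Load every printed flange from the perforated deck into the carriage's tray, each flat on the tray floor with its boss up. Only then slide the carriage fully home against its end stop in the bay that has the row of nozzles behind it, and after that push that bay's door shut until its catch holds it fully closed. Leave the other bay's door standing open, and leave the plain disc without a boss, the jar and the ceramic plate where they are.

Things in the scene. Friction and masses are not known exactly. Their poses are not given: they have to be found in the camera images.
- flange1: Printed grey-brown metal flange, standing flat: a round flange 60 mm across and 12 mm thick with a round boss 30 mm across in its middle, 46 mm high overall, about 0.25 kg. Origin at the centre of its underside, z up along the boss. Starts on the deck (top 6 mm above the table). May be absent.
- flange2: Printed grey-brown metal flange, standing flat: a round flange 60 mm across and 12 mm thick with a round boss 30 mm across in its middle, 46 mm high overall, about 0.25 kg. Origin at the centre of its underside, z up along the boss. Starts on the deck (top 6 mm above the table). May be absent.
- flange3: Printed grey-brown metal flange, standing flat: a round flange 60 mm across and 12 mm thick with a round boss 30 mm across in its middle, 46 mm high overall, about 0.25 kg. Origin at the centre of its underside, z up along the boss. Starts on the deck (top 6 mm above the table). May be absent.
- flange4: Printed grey-brown metal flange, standing flat: a round flange 60 mm across and 12 mm thick with a round boss 30 mm across in its middle, 46 mm high overall, about 0.25 kg. Origin at the centre of its underside, z up along the boss. Starts on the deck (top 6 mm above the table). May be absent.
- flange5: Printed grey-brown metal flange, standing flat: a round flange 60 mm across and 12 mm thick with a round boss 30 mm across in its middle, 46 mm high overall, about 0.25 kg. Origin at the centre of its underside, z up along the boss. Starts on the deck (top 6 mm above the table). May be absent.
- flange6: Printed grey-brown metal flange, standing flat: a round flange 60 mm across and 12 mm thick with a round boss 30 mm across in its middle, 46 mm high overall, about 0.25 kg. Origin at the centre of its underside, z up along the boss. Starts on the deck (top 6 mm above the table). May be absent.
- coupon: Test coupon: a plain flat disc of the same metal, 60 mm across and 14 mm thick, with no boss, lying on the deck among the flanges; not part of the load. Origin at the centre of its underside.
- machine: Fixed two-bay blow-off machine: base 170 x 720 mm, rail along its y; at each end an open-topped bay (left +y, right -y), the last 240 mm of the base, with a 95 mm high outer end wall, a 55 mm back wall and a front door. Nothing stands between the bays. Origin on the table under the rail's middle; x points away from the robot; yaw up to 0.04 rad.
- tray_floor (a point): Centre of the upper face of the floor of the shallow open setter tray on the carriage, axes as the machine's; 28 mm above the table. Inside the tray measures 140 mm in x and 216 mm in y; its rim is 12 mm high. It takes six flanges flat, two in x by three in y (70 mm apart).
- tab_left (a point): Middle of the top edge of the upright black push tab at the carriage's +y end: a plate 60 mm wide (x), 8 mm thick (y), its top 88 mm above the table, standing from the tray's floor.
- tab_right (a point): The same for the push tab at the carriage's -y end.
- carriage (a joint): Slide of the carriage along the machine's y axis, in m: 0 in the middle, +0.21 at the end stop in the left bay, -0.21 at the end stop in the right bay. Slides against about 2.5 N of friction plus 6 N per m/s of damping and stays where it is left.
- door_left (a joint): Angle of the left bay's door in rad: 0 shut, 1.75 fully open; starts at 1.2 to 1.6. It stays where it is left (friction 0.08 N m); between 0.08 and 0.03 rad a sprung ball catch must be pushed over (about 2.5 N at the free edge, 4 N half-way along), which then holds it shut at 0.
- door_right (a joint): The same for the right bay's door, which is the mirror image.
- door_left_hinge (a point): On the left door's vertical hinge axis, at the door's top edge (100 mm above the table), at the bay's outer front corner. The door: panel 10 mm thick, 210 mm wide, 30 to 100 mm above the table, mid-plane through the axis. Shut, it runs from here along the machine's -y; it opens towards the robot. Handle block on its outer face: 27 mm out from the mid-plane, 186 to 198 mm from the hinge.
- door_right_hinge (a point): The same as door_left_hinge for the right door, mirrored: shut, it runs from the hinge along the machine's +y, and it also opens towards the robot.
- nozzle_head: Blow-off head with a row of six square grey nozzles that point to -x, 200 mm wide and 115 mm high, fixed behind one of the two bays (left or right, different from start to start). Origin on the table under its middle, 160 mm behind the machine's middle line; the nozzle tips are 45 mm in front of it.
- filter_box: Plain filter box, 180 mm wide, 100 mm high, with slots in front and a short round black collar on top, fixed behind the other bay. Origin on the table under it.
- jar: Bystander: white jar with a black cap, 64 mm across, 90 mm high.
- setter_plate: Bystander: white ceramic plate 120 x 90 x 10 mm lying on the table.
Things that resemble listed ones, but are neither listed nor needed, are in the scene too. Leave any turquoise look-alike of the flange6 alone. Leave any green look-alike of the flange4 alone.

How it is judged (in metres and radians):
On the way, in this order (a step that is already met when the one before it is completed fails the run):
1. every flange present lies flat in the carriage's tray, boss up (x of flange1 in the frame of tray_floor between -0.07 and 0.07 m and y of flange1 in the frame of tray_floor between -0.108 and 0.108 m and z of flange1 in the frame of tray_floor between -0.006 and 0.005 m and angle between each of flange1, flange2, flange3, flange4, flange5, flange6's own z axis and vertical below 0.12 rad and x of flange2 in the frame of tray_floor between -0.07 and 0.07 m and y of flange2 in the frame of tray_floor between -0.108 and 0.108 m and z of flange2 in the frame of tray_floor between -0.006 and 0.005 m and x of flange3 in the frame of tray_floor between -0.07 and 0.07 m and y of flange3 in the frame of tray_floor between -0.108 and 0.108 m and z of flange3 in the frame of tray_floor between -0.006 and 0.005 m and x of flange4 in the frame of tray_floor between -0.07 and 0.07 m and y of flange4 in the frame of tray_floor between -0.108 and 0.108 m and z of flange4 in the frame of tray_floor between -0.006 and 0.005 m and x of flange5 in the frame of tray_floor between -0.07 and 0.07 m and y of flange5 in the frame of tray_floor between -0.108 and 0.108 m and z of flange5 in the frame of tray_floor between -0.006 and 0.005 m and x of flange6 in the frame of tray_floor between -0.07 and 0.07 m and y of flange6 in the frame of tray_floor between -0.108 and 0.108 m and z of flange6 in the frame of tray_floor between -0.006 and 0.005 m), for 0.2 s.
2. the loaded carriage stands at the end stop in the bay with the nozzles (((y of nozzle_head in the frame of machine above 0 m and value of joint carriage above 0.203 m) or (not (y of nozzle_head in the frame of machine above 0 m) and value of joint carriage below -0.203 m))), for 0.2 s.
3. the door of that bay is shut on its catch (((y of nozzle_head in the frame of machine above 0 m and value of joint door_left below 0.025 rad and value of joint door_right above 0.9 rad) or (not (y of nozzle_head in the frame of machine above 0 m) and value of joint door_right below 0.025 rad and value of joint door_left above 0.9 rad))), for 0.2 s.
At the end, for the whole second after the job is handed in: All flanges present lie flat (within 5 mm of the tray floor and 0.12 rad of upright) and at rest inside the tray, the carriage is within 7 mm of the stop in the nozzle bay, that bay's door is within 0.025 rad of shut, and the other door is still open (more than 0.9 rad) (all of step 1 and ((y of nozzle_head in the frame of machine above 0 m and value of joint carriage above 0.203 m) or (not (y of nozzle_head in the frame of machine above 0 m) and value of joint carriage below -0.203 m)) and ((y of nozzle_head in the frame of machine above 0 m and value of joint door_left below 0.025 rad and value of joint door_right above 0.9 rad) or (not (y of nozzle_head in the frame of machine above 0 m) and value of joint door_right below 0.025 rad and value of joint door_left above 0.9 rad)) and velocity of joint carriage between -0.01 and 0.01 m/s and linear speed of each of flange1, flange2, flange3, flange4, flange5, flange6 below 0.02 m/s); the robot touches nothing.
It fails at once if the plain disc is moved more than 6 cm (distance of coupon from where it was at the start of the episode above 0.06 m).
It fails at once if the jar or the ceramic plate is moved more than 6 cm (distance of any of jar, setter_plate from where it was at the start of the episode above 0.06 m).
Of flange1, flange2, flange3, flange4, flange5, flange6 only 4 to 6 are there at a start; the rules pass over those that are not, and their reading is None.
At some moment in a run one of flange1, flange2, flange3, flange4, flange5, flange6 may be knocked a few centimetres aside while the robot is not near it.
It also fails if it takes over 210 s, if anything falls off the work surface, if the arm or the gripper's body presses on something with over 40 N, if the wrist force passes 120 N, or if a joint passes its speed limit or range.

## Working session

There is one attempt and no reset: what is moved stays moved. The work goes in short steps, Python scripts to look and compute and a shell command to move; the robot and the scene stay as the last step left them, time stands still between calls to the robot, and variables do not carry over. Pictures are saved under pics/ and viewed, at most 14 in all, crops included, and the job is handed in when it is done.

```bash
mkdir -p pics
cat > h.py <<'E'
from plant import env
import numpy as np, cv2
def snap(name,fn=None):
    im,d=env.get_image(name)
    if fn: cv2.imwrite('pics/'+fn,cv2.cvtColor(im,cv2.COLOR_RGB2BGR))
    np.savez('last_'+name,im=im,d=d)
    return im,d
def cloud(name,d):
    c=env.camera_info(name);K=np.array(c['intrinsics']);R=np.array(c['R']);t=np.array(c['t'])
    v,u=np.mgrid[:d.shape[0],:d.shape[1]]
    P=np.stack([(u-K[0,2])/K[0,0]*d,(v-K[1,2])/K[1,1]*d,d],-1)
    return (P-t)@R
E
python3 - <<'E'
from h import *
s=env.sense();print(s);print(env.hold_point_z)
for n in('top','scene'):
    im,d=snap(n,n+'0.png');c=env.camera_info(n);print(n,c)
E
```

```text
{'time': 0.0, 'joints': array([-1.34461666,  0.43521287,  0.02498422,  1.57410924, -0.01158647,
        1.13398161, -0.07509589]), 'joint_velocities': array([-0.00088997,  0.00029038, -0.00048269,  0.00022527,  0.00168987,
        0.00106541,  0.00017396]), 'joint_efforts': array([ 1.36890274e-03, -6.70494890e+01,  1.02580111e+00, -3.16202688e+01,
        1.57632132e-02,  1.28512483e-02,  4.35239173e-06]), 'position': array([201.7063914 , 591.02315506, 230.52768287]), 'ee_rot': array([-4.90641342e-05,  1.63685046e-01,  9.86512338e-01, -7.81611632e-04]), 'wrist_force': array([0.85202039, 0.16219244, 0.25726822]), 'ft_torque': array([-0.02988041, -0.03716555,  0.00957561]), 'finger_force': 0.0, 'finger_gap': 85.3058223052084}
18.700000000000003
top {'intrinsics': array([[400.58929399,   0.        , 280.54016982],
       [  0.        , 400.58929399, 204.63030101],
       [  0.        ,   0.        ,   1.        ]]), 'R': array([[ 0.00484433, -0.9998723 ,  0.01522879],
       [-0.99105565, -0.00683148, -0.13327425],
       [ 0.13336127, -0.01444696, -0.99096219]]), 't': array([5.37759969e-01, 5.44302558e+02, 1.16538108e+03])}
scene {'intrinsics': array([[484.59957537,   0.        , 276.63578534],
       [  0.        , 484.59957537, 207.61216919],
       [  0.        ,   0.        ,   1.        ]]), 'R': array([[-0.44453898,  0.89565618,  0.0136055 ],
       [ 0.76159283,  0.38590821, -0.52062578],
       [-0.47155217, -0.22107661, -0.85367657]]), 't': array([ 241.58680036, -354.27310891, 1686.52013804])}
```

View pics/top0.png

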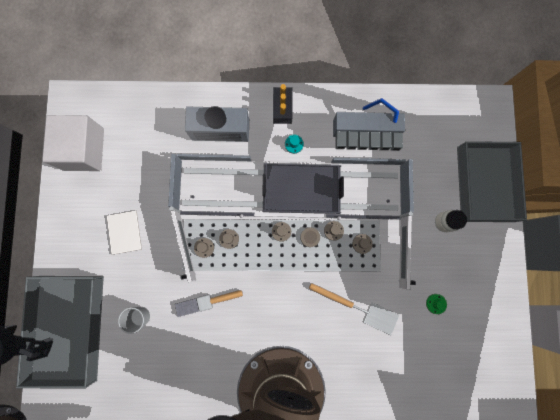

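View pics/scene0.png

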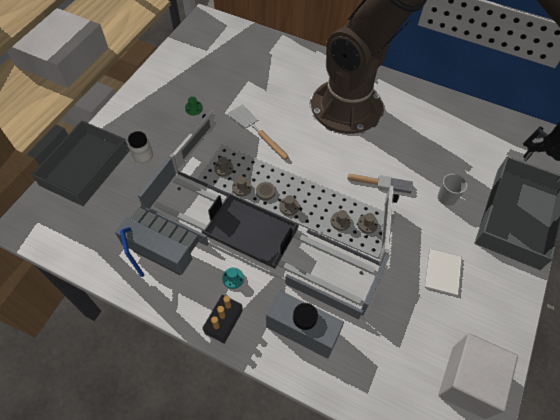

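The top view shows five flanges, at about (203,246), (228,238), (281,231), (334,229) and (362,243). The bossless coupon is at (311,237). Look-alikes are turquoise at (294,143) and green at (436,303), both to be left alone. The nozzle head is at (368,130), on the right (-y), so the right bay is the target. The tray is at (302,188), the right door at (407,250) and the left door at (183,250).

```bash
cat > m.py <<'E'
from h import *
from scipy import ndimage as ni
def flanges(P,lo=40,hi=62,box=(340,620,-400,400)):
    z=P[...,2];m=(z>lo)&(z<hi)&(P[...,0]>box[0])&(P[...,0]<box[1])&(P[...,1]>box[2])&(P[...,1]<box[3])
    l,n=ni.label(m);out=[]
    for i in range(1,n+1):
        k=l==i
        if 20<k.sum()<2000:
            p=P[k];v,u=np.where(k);out.append((k.sum(),u.mean().round(),v.mean().round(),p.mean(0).round(1),(p.max(0)-p.min(0)).round(0)))
    return out
E
python3 - <<'E'
from m import *
im=np.load('last_top.npz')['im'];d=np.load('last_top.npz')['d'];P=cloud('top',d)
for f in flanges(P):print(*f)
d2=np.load('last_scene.npz')['d'];print('scene')
for f in flanges(cloud('scene',d2)):print(*f)
for n,(u,v) in dict(coupon=(311,237),traytl=(266,166),traybr=(336,210),trayc=(300,188),taskR=(341,187),tabL=(263,187),noz=(369,117),doorRfree=(407,285),doorRh=(408,212),doorLfree=(186,277),doorLh=(174,212),fbl=(236,215)).items():print(n,P[v,u].round(1))
c=cv2.resize(cv2.cvtColor(im,cv2.COLOR_RGB2BGR)[145:300,160:425],None,fx=3,fy=3,interpolation=cv2.INTER_CUBIC);cv2.imwrite('pics/c0.png',c)
E
```

```text
54 176.0 193.0 [574.5 312.8  51.5] [89.  4. 21.]
23 339.0 189.0 [ 589.6 -170.1   51.8] [53.  5. 20.]
215 403.0 226.0 [ 480.4 -357.6   51.4] [278.  20.  22.]
90 184.0 237.0 [445.7 285.7  52.3] [169.  48.  22.]
84 335.0 229.0 [ 469.9 -157.6   49.8] [27. 29. 15.]
80 281.0 230.0 [466.1   1.4  50.4] [27. 27.  9.]
82 227.0 238.0 [443.7 159.2  50.1] [26. 27. 17.]
85 364.0 243.0 [ 431.6 -242.9   49.9] [27. 28. 16.]
83 202.0 247.0 [416.2 233.7  49.6] [29. 29. 14.]
scene
301 180.0 160.0 [ 487.6 -358.3   51.1] [275.  23.  22.]
78 222.0 161.0 [ 434.  -242.1   51.1] [31. 32. 18.]
87 241.0 181.0 [ 473.1 -156.5   51. ] [34. 31. 19.]
89 289.0 200.0 [469.1   2.3  50.6] [32. 29. 18.]
51 217.0 210.0 [ 593.2 -169.5   50.5] [55.  6. 21.]
90 342.0 215.0 [445.9 160.5  51.3] [34. 29. 20.]
95 369.0 218.0 [419.7 234.5  51. ] [31. 29. 17.]
51 382.0 244.0 [483.  296.7  51.1] [117.  36.  21.]
25 288.0 241.0 [593.2  58.1  50.9] [45.  2. 20.]
coupon [449.  -89.2  15.5]
traytl [662.1  48.4  37.7]
traybr [ 530.5 -164.5   25.3]
trayc [596.8 -55.3  28.4]
taskR [ 590.5 -170.7   85.3]
tabL [588.7  55.4  86. ]
noz [ 792.9 -251.   111.7]
doorRfree [ 312.9 -347.8  100.2]
doorRh [ 518.2 -361.6   90.4]
doorLfree [331.1 269.9  77.1]
doorLh [512.7 305.1 100.1]
fbl [514.6 138.8  13.3]
```

View pics/c0.png

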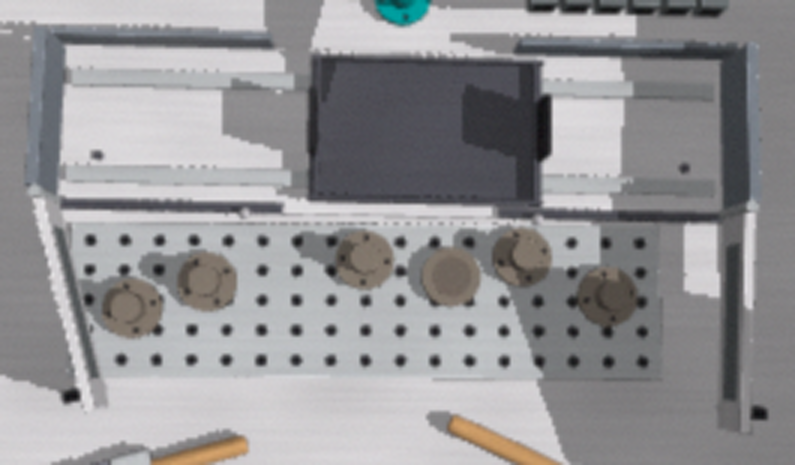

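Crop confirms five bossed flanges; the coupon (crop 450,275) has no boss. Right bay is the target. I go above the leftmost flange first.

```bash
R='-0.5335 -0.4475 0.13 0.3956'; python3 -m jog '-0.5335 -0.4475 0.13 0.3956;-0.5335 -0.4475 0.13 0.3956;-0.5335 -0.4475 0.13 0.3956;-0.5335 -0.4475 0.13 0.3956;-0.5335 -0.4475 0.13 0.3956;-0.5335 -0.4475 0.13 0.3956;-0.5335 -0.4475 0.13 0.3956;-0.5335 -0.4475 0.13 0.3956;-0.5335 -0.4475 0.13 0.3956;-0.5335 -0.4475 0.13 0.3956' 0.6 60
python3 - <<'E'
from h import *
s=env.sense();print(s['position'],s['ee_rot'],s['joints'],s['time'],s['finger_gap'])
im,d=snap('top');P=cloud('top',d)
# tray geometry: rim / tab edges
z=P[...,2];m=(z>75)&(z<95)&(P[...,0]>540)&(P[...,0]<640)&(P[...,1]>-300)&(P[...,1]<100)
for a in((-200,-140),(30,80)):
    k=m&(P[...,1]>a[0])&(P[...,1]<a[1]);print('tab',a,k.sum(),P[k].mean(0),P[k].min(0),P[k].max(0))
for lo,hi in((320,620),):pass
m=(z>92)&(z<106)&(P[...,0]>250)&(P[...,0]<540)
for sgn in(1,-1):
    k=m&(P[...,1]*sgn>200); p=P[k]; 
    if len(p)>10:
        print('door',sgn,len(p),p.min(0).round(),p.max(0).round(),cv2.fitLine(p[:,:2].astype(np.float32),cv2.DIST_HUBER,0,.01,.01).ravel())
m=(z>48)&(z<60)&(P[...,0]>640)&(P[...,0]<700)
for sgn in(1,-1):
    k=m&(P[...,1]*sgn>60);p=P[k];print('back',len(p),p.mean(0),p.min(0),p.max(0),)
k=m&(abs(P[...,1])>100)&(abs(P[...,1])<300);print(np.polyfit(P[k][:,1],P[k][:,0],1))
m=(z>88)&(z<99)&(P[...,0]>520)&(P[...,0]<680)
for sgn in(1,-1):
    k=m&(P[...,1]*sgn>270);p=P[k];print('end',len(p),p.mean(0),p.min(0),p.max(0))
E
```

```text
time: 1.35
position: [417.4, 235.4, 153.4]
ee_rot: [-0.0, 0.706, 0.708, 0.0]
wrist_force: [-0.5, 0.9, 0.1]
finger_gap: 51.1
finger_force: 0.0
[417.41956325 235.39978392 153.35418097] [-2.31941938e-04  7.06353650e-01  7.07859066e-01  9.40046730e-05] [-0.94077536  0.29562252  0.3952229   2.04199542 -0.15307427  0.83137647
 -0.45535335] 1.35 51.06664126578887
tab (-200, -140) 64 [ 593.17859076 -173.2888226    86.15853435] [ 564.80658107 -177.10741012   75.13720318] [ 623.15830689 -169.08718008   91.40574207]
tab (30, 80) 56 [598.06604228  53.74483808  86.0540372 ] [568.2734195   49.82063902  79.4028837 ] [626.55831694  58.28673906  90.94231033]
door 1 19 [324. 252.  92.] [539. 325. 105.] [9.5534384e-01 2.9549646e-01 4.5479895e+02 2.9184103e+02]
door -1 349 [ 304. -527.   92.] [ 538. -346.  104.] [ 9.9675786e-01 -8.0459468e-02  4.1658444e+02 -3.5731079e+02]
back 292 [681.92904868 295.02343988  53.0310288 ] [645.1068393   99.09817504  48.00270298] [696.48034218 672.11136327  59.17283568]
back 352 [ 676.2378355  -401.78764869   53.97893941] [ 640.08035478 -726.34743777   48.00771933] [ 699.33247739 -152.85533132   59.98981191]
[1.60421945e-02 6.85807084e+02]
end 289 [614.63627347 368.45833544  92.87420072] [525.44320808 308.46121663  88.3107427 ] [679.85210473 671.52900364  98.88678662]
end 258 [ 592.9665072  -376.65587768   92.91253492] [ 520.62613469 -513.18342434   88.02652287] [ 674.22479766 -363.18906005   98.85790232]
```

```bash
python3 -m jog '-0.002 0 0.1 0;-0.002 0 0.18 0;-0.002 0 0.2183 0;-0.002 0 0.2183 0;-0.002 0 0.2183 0;-0.002 0 0.2183 0' 0.6
python3 -m jog '0 0 0 0;0 0 0 0;0 0 0 0;0 0 0 0;0 0 0 0;0 0 0 0' 0 60
python3 -m jog '0 0 -0.1 0;0 0 -0.2 0;0 0 -0.2 0;0 0 -0.2 0'
```

```text
time: 2.15
position: [418.7, 233.6, 23.5]
ee_rot: [0.0, 0.707, 0.707, 0.001]
wrist_force: [-0.2, 0.7, -0.0]
finger_gap: 51.1
finger_force: 0.0
time: 2.9
position: [418.0, 233.3, 23.3]
ee_rot: [-0.0, 0.707, 0.707, 0.0]
wrist_force: [-3.5, -1.4, 11.6]
finger_gap: 28.5
finger_force: 58.3
time: 3.4
position: [417.4, 232.8, 142.0]
ee_rot: [-0.0, 0.707, 0.707, -0.0]
wrist_force: [-0.3, -0.2, -3.2]
finger_gap: 28.4
finger_force: 60.6
```

```bash
python3 -m jog '-0.374 0.3522 0 0;-0.374 0.3522 0 0;-0.374 0.3522 0 0;-0.374 0.3522 0 0;-0.374 0.3522 0 0;-0.374 0.3522 0 0;-0.374 0.3522 0 0;-0.374 0.3522 0 0;-0.374 0.3522 0 0'
python3 - <<'E'
from h import *
im,d=snap('scene');im,d=im[170:290,170:330],d
cv2.imwrite('pics/a1.png',cv2.resize(cv2.cvtColor(im,cv2.COLOR_RGB2BGR),None,fx=4,fy=4))
E
```

```text
time: 4.53
position: [628.6, 9.6, 142.1]
ee_rot: [-0.0, 0.707, 0.707, -0.0]
wrist_force: [-0.4, -0.4, -2.3]
finger_gap: 28.7
finger_force: 60.6
```

View pics/a1.png

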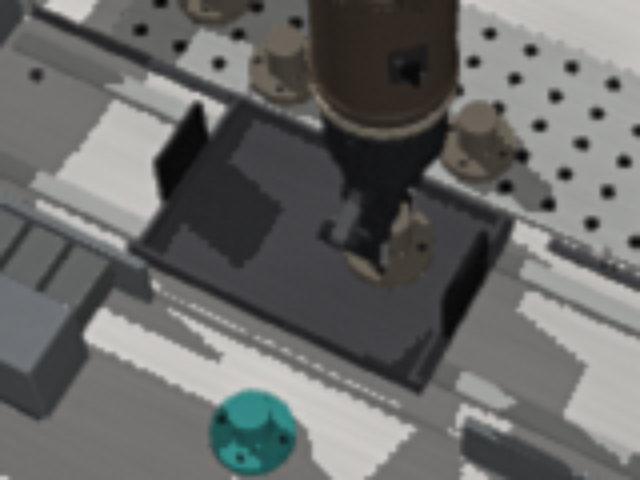

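The flange is held level, at crop (390,250), above the tray's left end. Lowering.

```bash
python3 -m jog '-0.0015 0 0.06 0;-0.0015 0 0.12 0;-0.0015 0 0.15 0;-0.0015 0 0.162 0;-0.0015 0 0.162 0;-0.0015 0 0.162 0'
python3 -m jog '0 0 0 0;0 0 0 0;0 0 0 0;0 0 0 0' 0.55
python3 -m jog '0 0 -0.05 0;0 0 -0.15 0;0 0 -0.16 0'
```

```text
time: 5.32
position: [630.0, 7.4, 46.1]
ee_rot: [0.001, 0.707, 0.707, 0.001]
wrist_force: [-0.5, -0.7, -2.5]
finger_gap: 28.6
finger_force: 60.6
time: 5.82
position: [629.3, 7.4, 45.2]
ee_rot: [0.0, 0.707, 0.707, 0.0]
wrist_force: [0.0, -0.2, 0.3]
finger_gap: 46.9
finger_force: 0.0
time: 6.2
position: [631.9, 6.9, 145.5]
ee_rot: [0.002, 0.708, 0.707, 0.003]
wrist_force: [0.4, 0.3, 0.1]
finger_gap: 46.9
finger_force: 0.0
```

```bash
python3 -m jog '0.2542 -0.3072 0 0;0.2542 -0.3072 0 0;0.2542 -0.3072 0 0;0.2542 -0.3072 0 0;0.2542 -0.3072 0 0;0.2542 -0.3072 0 0;0.2542 -0.3072 0 0;0.2542 -0.3072 0 0' 0.6
cat > chk.py <<'E'
from m import *
for n in('top','scene'):
    im,d=snap(n);P=cloud(n,d)
    print(n,'deck',*[(f[3].tolist(),f[0]) for f in flanges(P) if f[4][0]<40 and f[4][1]<40])
    print('  tray',*[(f[3].tolist(),f[0]) for f in flanges(P,60,82,(540,660,-420,120)) if max(f[4])<45])
    z=P[...,2];m=(z>78)&(z<95)&(P[...,0]>545)&(P[...,0]<645)
    for f in flanges(P,78,95,(545,645,-340,100)): print('  tab',f[3],f[4])
print(env.sense()['position'],env.sense()['time'])
E
python3 chk.py
```

```text
time: 7.2
position: [445.8, 159.0, 141.0]
ee_rot: [0.0, 0.708, 0.706, -0.0]
wrist_force: [-0.3, -0.6, 0.0]
finger_gap: 51.1
finger_force: 0.0
top deck ([469.7, -157.8, 50.2], np.int64(83)) ([466.0, 1.3, 50.7], np.int64(82)) ([431.3, -243.2, 50.0], np.int64(84))
  tray ([629.1, 8.5, 71.8], np.int64(83))
  tab [598.1  53.8  85.6] [59.  9. 10.]
  tab [ 593.9 -173.5   86. ] [58.  7.  8.]
scene deck ([434.0, -242.4, 50.4], np.int64(78)) ([472.9, -156.2, 51.2], np.int64(85)) ([469.1, 2.8, 51.4], np.int64(87)) ([446.3, 160.7, 51.7], np.int64(91))
  tray ([632.7, 10.6, 73.1], np.int64(104))
  tab [ 596.4 -172.5   86.2] [62.  9. 14.]
  tab [600.6  55.   87.3] [60.  9. 15.]
[445.48334066 159.3602215  141.03438478] 7.3
```

```bash
python3 -m jog '0 0 0.08 0;0 0 0.16 0;0 0 0.1933 0;0 0 0.1933 0;0 0 0.1933 0;0 0 0.1933 0'
python3 -m jog '0 0 0 0;0 0 0 0;0 0 0 0;0 0 0 0;0 0 0 0;0 0 0 0' 0 60
python3 -m jog '0 0 -0.1 0;0 0 -0.2 0;0 0 -0.2 0;0 0 -0.2 0'
python3 -m jog '-0.2507 0.2 0 0;-0.2507 0.2 0 0;-0.2507 0.2 0 0;-0.2507 0.2 0 0;-0.2507 0.2 0 0;-0.2507 0.2 0 0;-0.2507 0.2 0 0'
```

```text
time: 8.05
position: [445.8, 160.4, 26.2]
ee_rot: [0.0, 0.707, 0.707, 0.001]
wrist_force: [0.0, 0.9, 0.5]
finger_gap: 51.0
finger_force: 0.0
time: 8.8
position: [444.9, 160.3, 26.0]
ee_rot: [-0.0, 0.707, 0.707, 0.0]
wrist_force: [-3.7, -1.2, 11.2]
finger_gap: 28.4
finger_force: 58.3
time: 9.3
position: [444.3, 160.2, 144.8]
ee_rot: [-0.0, 0.707, 0.707, -0.0]
wrist_force: [-0.3, 1.0, -3.3]
finger_gap: 28.3
finger_force: 60.8
time: 10.18
position: [564.1, 11.0, 144.8]
ee_rot: [-0.001, 0.707, 0.708, -0.0]
wrist_force: [-0.3, -0.3, -3.5]
finger_gap: 28.4
finger_force: 60.7
```

```bash
python3 -m jog '0 0 0.06 0;0 0 0.12 0;0 0 0.15 0;0 0 0.1617 0;0 0 0.1617 0;0 0 0.1617 0'
python3 -m jog '0 0 0 0;0 0 0 0;0 0 0 0;0 0 0 0' 0.55
python3 -m jog '0 0 -0.05 0;0 0 -0.15 0;0 0 -0.16 0;0 0 -0.16 0'
python3 -m jog '-0.0123 -0.1625 0 0;-0.0123 -0.1625 0 0;-0.0123 -0.1625 0 0;-0.0123 -0.1625 0 0;-0.0123 -0.1625 0 0' 0.6
python3 chk.py
```

```text
time: 10.92
position: [565.6, 9.7, 49.0]
ee_rot: [0.001, 0.707, 0.707, 0.001]
wrist_force: [0.3, -0.6, -2.8]
finger_gap: 28.4
finger_force: 60.7
time: 11.42
position: [564.9, 9.5, 48.2]
ee_rot: [0.0, 0.707, 0.707, 0.0]
wrist_force: [1.1, -0.3, 0.1]
finger_gap: 46.8
finger_force: 0.0
time: 11.92
position: [565.0, 9.7, 144.5]
ee_rot: [0.0, 0.707, 0.707, 0.001]
wrist_force: [-0.2, 0.1, -1.4]
finger_gap: 47.0
finger_force: 0.0
time: 12.55
position: [468.3, 2.3, 143.8]
ee_rot: [0.0, 0.707, 0.707, -0.0]
wrist_force: [0.4, 0.1, -0.8]
finger_gap: 51.7
finger_force: 0.0
top deck ([469.6, -157.6, 50.4], np.int64(83)) ([431.4, -243.1, 49.8], np.int64(85))
  tray ([629.2, 8.4, 72.2], np.int64(83))
  tab [ 594.2 -173.5   86.1] [58.  7. 10.]
scene deck ([433.7, -242.4, 50.5], np.int64(79)) ([472.9, -156.9, 50.3], np.int64(87)) ([468.9, 2.7, 51.0], np.int64(88))
  tray ([568.3, 10.5, 72.5], np.int64(95)) ([632.8, 10.3, 72.1], np.int64(108)) ([618.5, 56.0, 72.2], np.int64(28))
  tab [ 596.7 -172.5   86.2] [60. 13. 15.]
  tab [599.6  54.8  86.6] [62. 10. 16.]
[468.07414951   2.16382057 143.89328663] 12.65
```

```bash
python3 -m jog '0 0 0.08 0;0 0 0.16 0;0 0 0.1983 0;0 0 0.1983 0;0 0 0.1983 0;0 0 0.1983 0' | grep pos
python3 -m jog '0 0 0 0;0 0 0 0;0 0 0 0;0 0 0 0;0 0 0 0;0 0 0 0' 0 60 | grep f
python3 -m jog '0 0 -0.1 0;0 0 -0.2 0;0 0 -0.2 0;0 0 -0.2 0'| grep f
python3 -m jog '-0.103 0.2692 0 0;-0.103 0.2692 0 0;-0.103 0.2692 0 0;-0.103 0.2692 0 0;-0.103 0.2692 0 0;-0.103 0.2692 0 0;-0.103 0.2692 0 0'
python3 -m jog '0 0 0.06 0;0 0 0.12 0;0 0 0.15 0;0 0 0.1617 0;0 0 0.1617 0;0 0 0.1617 0'
python3 -m jog '0 0 0 0;0 0 0 0;0 0 0 0;0 0 0 0' 0.55 | grep f
python3 -m jog '0 0 -0.05 0;0 0 -0.15 0;0 0 -0.16 0;0 0 -0.16 0' | grep f
python3 -m jog '-0.1623 -0.2625 0 0;-0.1623 -0.2625 0 0;-0.1623 -0.2625 0 0;-0.1623 -0.2625 0 0;-0.1623 -0.2625 0 0;-0.1623 -0.2625 0 0;-0.1623 -0.2625 0 0' 0.6 | grep pos
python3 chk.py
```

```text
position: [468.3, 2.3, 26.2]
wrist_force: [-3.0, 0.2, 12.2]
finger_gap: 28.2
finger_force: 58.3
wrist_force: [-0.1, 0.6, -3.6]
finger_gap: 28.0
finger_force: 61.2
time: 15.52
position: [628.1, -59.1, 145.1]
ee_rot: [-0.0, 0.707, 0.707, 0.0]
wrist_force: [-0.6, -0.1, -3.0]
finger_gap: 28.3
finger_force: 61.0
time: 16.27
position: [629.6, -59.8, 49.2]
ee_rot: [0.001, 0.707, 0.707, 0.001]
wrist_force: [1.0, 0.1, -3.8]
finger_gap: 28.1
finger_force: 61.2
wrist_force: [-0.4, -0.4, 0.6]
finger_gap: 47.0
finger_force: 0.0
wrist_force: [0.1, 0.8, 0.3]
finger_gap: 47.3
finger_force: 0.0
position: [471.9, -156.3, 143.7]
top deck
  tray ([629.1, 8.3, 72.0], np.int64(84)) ([629.0, -60.5, 72.0], np.int64(84)) ([557.4, -12.5, 72.2], np.int64(84))
  tab [599.8  53.1  86.1] [59.  8.  9.]
  tab [ 595.2 -173.6   86.1] [56.  7. 10.]
scene deck ([438.5, -245.4, 51.0], np.int64(43)) ([472.4, -156.7, 50.9], np.int64(82))
  tray ([560.7, -11.3, 72.0], np.int64(102)) ([632.6, -59.1, 72.4], np.int64(99)) ([632.7, 10.2, 72.7], np.int64(105))
  tab [ 597.1 -172.5   86.8] [59. 10. 16.]
  tab [600.6  54.6  86.5] [60.  9. 14.]
[ 471.67400155 -156.55174064  143.88868325] 18.25
```

A flange in the tray was knocked to about (559,-12). It is still flat and inside, and the free slots remain clear. Carrying on.

```bash
python3 -m jog '0 0 0.08 0;0 0 0.16 0;0 0 0.1983 0;0 0 0.1983 0;0 0 0.1983 0;0 0 0.1983 0' | grep pos
python3 -m jog '0 0 0 0;0 0 0 0;0 0 0 0;0 0 0 0;0 0 0 0;0 0 0 0' 0 60 | grep f
python3 -m jog '0 0 -0.1 0;0 0 -0.2 0;0 0 -0.2 0;0 0 -0.2 0'| grep f
python3 -m jog '0.049 0.26 0 0;0.049 0.26 0 0;0.049 0.26 0 0;0.049 0.26 0 0;0.049 0.26 0 0;0.049 0.26 0 0;0.049 0.26 0 0'
python3 -m jog '0 0 0.06 0;0 0 0.12 0;0 0 0.15 0;0 0 0.1617 0;0 0 0.1617 0;0 0 0.1617 0'
python3 -m jog '0 0 0 0;0 0 0 0;0 0 0 0;0 0 0 0' 0.55 | grep f
python3 -m jog '0 0 -0.05 0;0 0 -0.15 0;0 0 -0.16 0;0 0 -0.16 0' | grep f
python3 -m jog '-0.1918 -0.325 0 0;-0.1918 -0.325 0 0;-0.1918 -0.325 0 0;-0.1918 -0.325 0 0;-0.1918 -0.325 0 0;-0.1918 -0.325 0 0;-0.1918 -0.325 0 0;-0.1918 -0.325 0 0' 0.6 | grep pos
python3 chk.py
```

```text
position: [472.2, -157.1, 26.3]
wrist_force: [-1.8, -0.1, 10.9]
finger_gap: 28.3
finger_force: 58.4
wrist_force: [-0.4, -0.3, -2.8]
finger_gap: 28.3
finger_force: 60.2
time: 21.12
position: [626.5, -128.0, 145.2]
ee_rot: [-0.0, 0.708, 0.706, 0.0]
wrist_force: [-0.1, -0.5, -1.8]
finger_gap: 28.5
finger_force: 60.4
time: 21.88
position: [628.1, -128.0, 49.2]
ee_rot: [0.001, 0.707, 0.707, 0.001]
wrist_force: [0.8, 0.3, -2.1]
finger_gap: 27.9
finger_force: 60.3
wrist_force: [-0.8, 0.3, -0.1]
finger_gap: 46.6
finger_force: 0.0
wrist_force: [0.3, -0.5, -0.8]
finger_gap: 46.8
finger_force: 0.0
position: [432.8, -242.0, 143.8]
top deck ([431.3, -242.9, 50.4], np.int64(86))
  tray ([643.7, -366.4, 71.6], np.int64(28)) ([629.0, 8.1, 71.9], np.int64(85)) ([629.0, -60.5, 71.6], np.int64(85)) ([626.9, -128.2, 71.7], np.int64(85)) ([557.3, -12.7, 72.0], np.int64(84))
  tab [600.1  52.9  85.5] [58.  6. 10.]
  tab [ 593.9 -173.5   86. ] [59.  8. 11.]
scene deck ([433.4, -242.1, 50.3], np.int64(79))
  tray ([560.6, -11.4, 72.6], np.int64(97)) ([631.0, -127.2, 72.3], np.int64(103)) ([632.4, -59.8, 72.6], np.int64(100)) ([633.0, 9.5, 72.5], np.int64(102))
  tab [ 596.4 -173.    85.8] [60. 12. 15.]
  tab [601.1  54.4  87.1] [60.  9. 15.]
[ 432.59611929 -242.25872928  143.94153926] 23.975
```

```bash
python3 -m jog '0 0 0.08 0;0 0 0.16 0;0 0 0.1983 0;0 0 0.1983 0;0 0 0.1983 0;0 0 0.1983 0' | grep pos
python3 -m jog '0 0 0 0;0 0 0 0;0 0 0 0;0 0 0 0;0 0 0 0;0 0 0 0' 0 60 | grep f
python3 -m jog '0 0 -0.1 0;0 0 -0.2 0;0 0 -0.2 0;0 0 -0.2 0'| grep f
python3 -m jog '0.1937 0.2175 0 0;0.1937 0.2175 0 0;0.1937 0.2175 0 0;0.1937 0.2175 0 0;0.1937 0.2175 0 0;0.1937 0.2175 0 0;0.1937 0.2175 0 0'
python3 -m jog '0 0 0.06 0;0 0 0.12 0;0 0 0.15 0;0 0 0.1617 0;0 0 0.1617 0;0 0 0.1617 0'
python3 -m jog '0 0 0 0;0 0 0 0;0 0 0 0;0 0 0 0' 0.55 | grep f
python3 -m jog '0 0 -0.05 0;0 0 -0.15 0;0 0 -0.16 0;0 0 -0.16 0' | grep f
python3 -m jog '0.369 0.061 0 0;0.369 0.061 0 0;0.369 0.061 0 0;0.369 0.061 0 0;0.369 0.061 0 0;0.369 0.061 0 0;0.369 0.061 0 0' 0 | grep pos
python3 chk.py
python3 - <<'E'
from h import *
im=np.load('last_scene.npz')['im'][100:290,120:330]
cv2.imwrite('pics/a2.png',cv2.resize(cv2.cvtColor(im,cv2.COLOR_RGB2BGR),None,fx=3,fy=3))
E
```

```text
position: [433.1, -242.9, 26.3]
wrist_force: [-3.7, 1.6, 10.8]
finger_gap: 28.3
finger_force: 58.3
wrist_force: [-0.7, -0.3, -3.7]
finger_gap: 28.1
finger_force: 61.1
time: 26.85
position: [562.0, -127.4, 145.0]
ee_rot: [-0.0, 0.708, 0.706, -0.0]
wrist_force: [0.5, 0.2, -3.8]
finger_gap: 28.1
finger_force: 60.9
time: 27.6
position: [563.5, -126.8, 49.0]
ee_rot: [0.001, 0.707, 0.707, 0.001]
wrist_force: [-0.2, -0.0, -3.1]
finger_gap: 28.1
finger_force: 60.9
wrist_force: [-0.4, 0.5, -0.5]
finger_gap: 46.9
finger_force: 0.0
wrist_force: [-0.3, 0.3, 0.4]
finger_gap: 47.1
finger_force: 0.0
position: [599.2, 92.9, 143.7]
top deck
  tray ([629.3, 8.3, 71.5], np.int64(84)) ([628.8, -60.7, 71.3], np.int64(85)) ([627.0, -128.2, 71.9], np.int64(84)) ([563.3, -127.4, 71.9], np.int64(83)) ([557.3, -12.7, 72.3], np.int64(84))
  tab [599.2  52.8  86.3] [59.  6.  9.]
  tab [ 594.5 -173.7   85.5] [59.  7. 11.]
scene deck
  tray ([566.6, -126.2, 72.1], np.int64(97)) ([560.7, -11.5, 72.3], np.int64(100)) ([630.8, -127.6, 72.4], np.int64(98)) ([632.4, -59.6, 72.6], np.int64(102)) ([633.0, 9.4, 72.3], np.int64(101)) ([616.6, 55.8, 70.5], np.int64(30))
  tab [ 596.  -173.3   85.9] [62. 10. 16.]
  tab [610.8  54.   87. ] [38.  8. 15.]
[599.44230513  93.32046429 144.06497926] 29.575
```

View pics/a2.png

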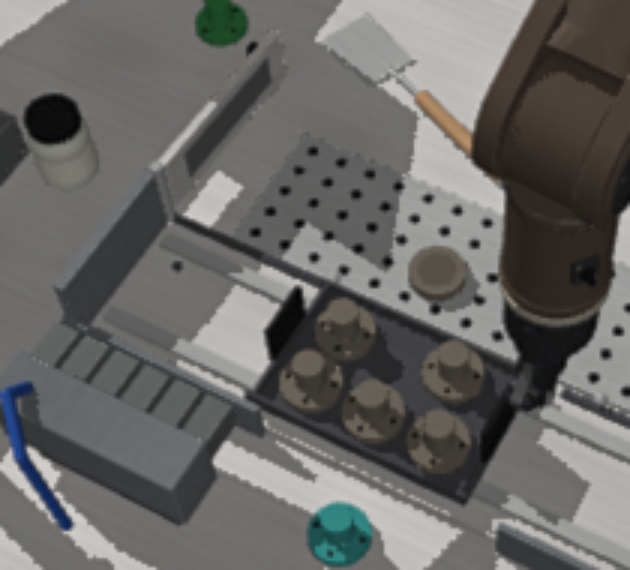

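All five flanges sit flat in the tray, and the coupon is untouched on the deck at crop (437,270). Now I push the left tab toward -y.

```bash
python3 -m jog '0 0 0.08 0;0 0 0.14 0;0 0 0.14 0;0 0 0.14 0' 0 | grep -E 'pos|wr'
python3 -m jog '-0.015 0 0 0;-0.028 0 0 0;-0.041 0 0 0;-0.054 0 0 0;-0.067 0 0 0;-0.08 0 0 0;-0.093 0 0 0;-0.106 0 0 0;-0.119 0 0 0;-0.132 0 0 0'| grep -E 'pos|wr'
python3 -m jog '-0.013 0 0 0;-0.026 0 0 0;-0.039 0 0 0;-0.052 0 0 0;-0.065 0 0 0;-0.078 0 0 0;-0.091 0 0 0;-0.104 0 0 0;-0.117 0 0 0;-0.13 0 0 0'| grep -E 'pos|wr'
python3 chk.py
```

```text
position: [600.4, 94.2, 61.5]
wrist_force: [0.2, -0.0, 0.3]
position: [599.2, 15.1, 60.0]
wrist_force: [-0.7, 3.0, 1.1]
position: [599.4, -62.9, 60.2]
wrist_force: [-1.7, 2.5, -0.1]
top deck ([555.7, -248.9, 49.9], np.int64(22))
  tray ([627.0, -191.1, 72.0], np.int64(88)) ([625.2, -259.2, 71.3], np.int64(87)) ([561.0, -258.2, 72.0], np.int64(90)) ([555.3, -143.0, 72.1], np.int64(85))
  tab [ 591.9 -304.5   85.6] [59.  9. 12.]
scene deck ([569.0, -136.8, 46.8], np.int64(50))
  tray ([564.3, -259.3, 72.1], np.int64(94)) ([561.1, -147.9, 72.1], np.int64(64)) ([628.7, -260.3, 72.1], np.int64(98)) ([630.3, -193.1, 72.5], np.int64(99)) ([630.5, -123.6, 72.1], np.int64(101))
  tab [ 594.5 -306.4   85.6] [60.  9. 15.]
[599.96500767 -64.46481949  60.48349632] 32.675
```

```bash
python3 -m jog '-0.01 0 0 0;-0.02 0 0 0;-0.03 0 0 0;-0.04 0 0 0;-0.05 0 0 0;-0.06 0 0 0;-0.067 0 0 0;-0.067 0 0 0'| grep -E 'pos|wr'
python3 -m jog '-0.003 0 0 0;-0.006 0 0 0;-0.009 0 0 0;-0.012 0 0 0;-0.012 0 0 0'| grep -E 'pos|wr'
```

```text
position: [598.9, -103.7, 59.9]
wrist_force: [-0.6, -0.2, -0.5]
position: [598.8, -107.6, 59.8]
wrist_force: [-3.0, 7.9, 2.1]
```

```bash
python3 -m jog '-0.003 0 0 0;-0.006 0 0 0;-0.008 0 0 0;-0.008 0 0 0'| grep -E 'pos|wr'
python3 -m jog '-0.003 0 0 0;-0.006 0 0 0;-0.006 0 0 0;-0.006 0 0 0'| grep -E 'pos|wr'
```

```text
position: [598.7, -107.6, 59.9]
wrist_force: [-4.5, 19.8, 9.0]
position: [598.7, -107.6, 59.9]
wrist_force: [-6.1, 29.5, 14.7]
```

The carriage is against its stop: 30 N with no further travel. Backing off, lifting and measuring the door.

```bash
python3 -m jog '0.07 0 0 0;0.07 0 -0.08 0;0.07 0 -0.16 0;0.07 0 -0.23 0;0.07 -0.05 -0.23 0;0.07 -0.05 -0.23 0'| grep -E 'pos|wr'
python3 chk.py
python3 - <<'E'
from h import *
for n in('top','scene'):
    L=np.load(f'last_{n}.npz');P=cloud(n,L['d']);z=P[...,2]
    m=(z>94)&(z<106)&(P[...,0]>280)&(P[...,0]<530)&(P[...,1]<-320)&(P[...,1]>-400);p=P[m]
    print(n,len(p),p.min(0).round(),p.max(0).round(),p[np.argmin(p[:,0])].round(),cv2.fitLine(p[:,:2].astype(np.float32),cv2.DIST_HUBER,0,.01,.01).ravel())
    m=(z>86)&(z<104)&(P[...,0]>525)&(P[...,0]<680)&(P[...,1]<-320)&(P[...,1]>-400);p=P[m];print('endwall',p.min(0),p.mean(0))
    m=(z>50)&(z<130)&(P[...,0]>400)&(P[...,0]<620)&(P[...,1]<-420)&(P[...,1]>-560);p=P[m];print('jar',len(p),p.mean(0))
L=np.load('last_top.npz')['im'];cv2.imwrite('pics/d1.png',cv2.resize(cv2.cvtColor(L[120:310,320:480],cv2.COLOR_RGB2BGR),None,fx=3,fy=3))
E
```

```text
position: [568.2, -77.0, 198.8]
wrist_force: [0.7, 0.4, -0.7]
top deck ([558.6, -293.3, 50.1], np.int64(25))
  tray ([625.6, -237.8, 71.6], np.int64(76)) ([624.9, -303.2, 71.5], np.int64(89)) ([560.0, -302.4, 71.6], np.int64(87))
scene deck
  tray ([563.9, -301.4, 72.2], np.int64(91)) ([557.9, -186.6, 72.0], np.int64(93)) ([628.0, -302.4, 72.4], np.int64(98)) ([629.5, -234.8, 72.2], np.int64(93)) ([630.2, -165.6, 72.7], np.int64(99))
  tab [ 597.3 -121.3   86. ] [61.  9. 14.]
[569.70476484 -76.30990201 198.23663071] 36.15
top 308 [ 304. -373.   94.] [ 529. -345.  105.] [ 304. -346.   98.] [ 9.9777341e-01 -6.6695064e-02  4.0967102e+02 -3.5643793e+02]
endwall [ 525.95754962 -378.84771594   86.11600549] [ 598.55453234 -368.35442418   92.28185396]
jar 557 [ 510.41532484 -508.29923212   75.72189755]
scene 236 [ 301. -375.   94.] [ 527. -344.  106.] [ 301. -354.   99.] [ 9.9756408e-01 -6.9755949e-02  4.2039725e+02 -3.5649655e+02]
endwall [ 525.93401529 -378.92644487   86.06183205] [ 600.68120142 -366.91867075   92.77414484]
jar 510 [ 519.44565934 -508.58323341   74.0880499 ]
```

View pics/d1.png

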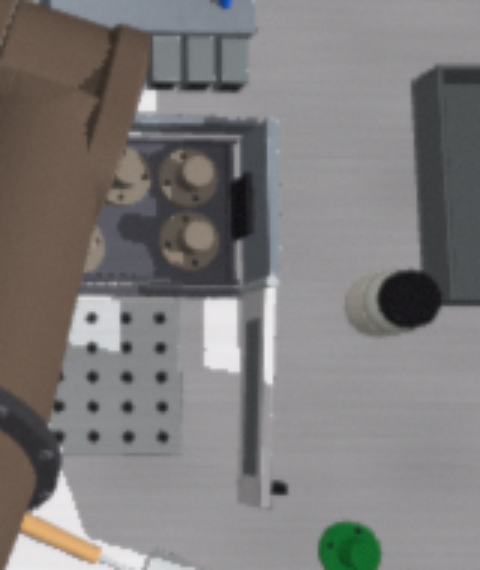

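The right door stands open near θ≈1.5 rad, from the hinge at crop (258,285) to the free edge at (255,500), with its handle at (279,488). All flanges are still flat. I move outside the door and lower closed fingers there.

```bash
python3 -m jog '-0.5395 -0.3545 0 0;-0.5395 -0.3545 0 0;-0.5395 -0.3545 0 0;-0.5395 -0.3545 0 0;-0.5395 -0.3545 0 0;-0.5395 -0.3545 0 0;-0.5395 -0.3545 0 0;-0.5395 -0.3545 0 0;-0.5395 -0.3545 0 0;-0.5395 -0.3545 0 0'
python3 -m jog '0 0 0.08 0;0 0 0.16 0;0 0 0.2217 0;0 0 0.2217 0;0 0 0.2217 0' 0
python3 - <<'E'
from h import *
im,d=snap('scene');cv2.imwrite('pics/d2.png',cv2.resize(cv2.cvtColor(im[80:240,120:330],cv2.COLOR_RGB2BGR),None,fx=3,fy=3))
E
```

```text
time: 37.4
position: [357.8, -398.3, 197.9]
ee_rot: [-0.0, 0.706, 0.708, 0.0]
wrist_force: [0.4, 0.0, 0.2]
finger_gap: 0.3
finger_force: 0.0
time: 38.02
position: [357.3, -400.0, 66.3]
ee_rot: [0.001, 0.707, 0.707, 0.0]
wrist_force: [0.1, 0.1, 0.3]
finger_gap: 0.5
finger_force: 0.0
```

View pics/d2.png

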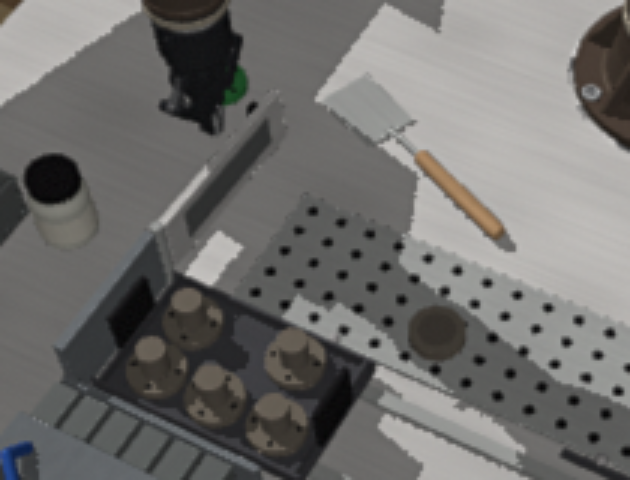

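The fingers are outside the door, at crop (205,125), near its outer face. Sweeping the door closed.

```bash
python3 -m jog '0.05 0 0 0;0.07 0.002 0 0;0.09 0.004 0 0;0.11 0.006 0 0;0.13 0.009 0 0;0.15 0.017 0 0;0.17 0.025 0 0;0.1925 0.034 0 0'
python3 -m jog '0.015 0.012 0 0;0.03 0.024 0 0;0.045 0.0355 0 0;0.06 0.0475 0 0;0.06 0.0475 0 0'
python3 - <<'E'
from h import *
im,d=snap('scene');cv2.imwrite('pics/d3.png',cv2.resize(cv2.cvtColor(im[80:240,120:330],cv2.COLOR_RGB2BGR),None,fx=3,fy=3))
E
```

```text
time: 39.08
position: [377.3, -283.4, 65.1]
ee_rot: [0.0, 0.707, 0.707, -0.0]
wrist_force: [-0.5, -0.8, -0.2]
finger_gap: 0.1
finger_force: 0.4
time: 39.7
position: [406.2, -247.2, 65.0]
ee_rot: [-0.0, 0.707, 0.707, 0.0]
wrist_force: [-0.2, -1.1, -0.5]
finger_gap: 0.1
finger_force: 0.0
```

View pics/d3.png

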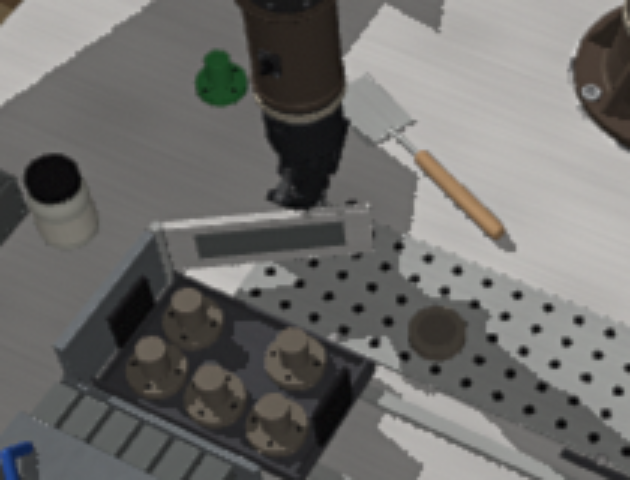

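The door is half closed and following the fingers (contact at crop (300,205)). Continuing.

```bash
python3 -m jog '0.011 0.0165 0 0;0.022 0.033 0 0;0.0335 0.0495 0 0;0.0445 0.066 0 0;0.053 0.083 0 0;0.0585 0.1 0 0;0.0625 0.1178 0 0;0.0625 0.1178 0 0'|grep -E 'pos|wr'
python3 -m jog '0.002 0.008 0 0;0.003 0.016 0 0;0.004 0.022 0 0;0.005 0.027 0 0;0.005 0.027 0 0'|grep -E 'pos|wr'
```

```text
position: [477.2, -210.5, 65.1]
wrist_force: [-0.5, -1.3, -0.3]
position: [493.0, -207.5, 65.1]
wrist_force: [-0.9, 0.3, 0.3]
```

```bash
python3 -m jog '0 0.004 0 0;0 0.008 0 0;0 0.01 0 0;0 0.01 0 0'|grep -E 'pos|wr'
python3 -m jog '0 0.004 0 0;0 0.008 0 0;0 0.01 0 0;0 0.01 0 0'|grep -E 'pos|wr'
```

```text
position: [494.8, -207.4, 64.8]
wrist_force: [-14.1, 1.0, 12.2]
position: [494.9, -207.2, 64.5]
wrist_force: [-35.3, 3.8, 32.0]
```

The door has met a hard stop. Backing straight out, lifting and checking.

```bash
python3 -m jog '0 -0.04 0 0;0 -0.11 0 0;0 -0.11 0 0;0 -0.11 -0.1 0;0 -0.11 -0.2 0;0.1 -0.11 -0.25 0;0.2 -0.11 -0.25 0;0.3 -0.11 -0.25 0;0.3 -0.11 -0.25 0'|grep -E 'pos|wr'
python3 - <<'E'
from m import *
for n in('top','scene'):
    im,d=snap(n);P=cloud(n,d);z=P[...,2]
    print(n,*[f[3].tolist() for f in flanges(P,60,82,(540,660,-420,120)) if max(f[4])<45])
    for f in flanges(P,78,95,(545,645,-345,100)): print(' tab',f[3])
    m=(z>94)&(z<106)&(P[...,0]>440)&(P[...,0]<545)&(P[...,1]<-160)&(P[...,1]>-350);p=P[m]
    print(' door',len(p),p.min(0),p.max(0),np.polyfit(p[:,1],p[:,0],1))
    m=(z>94)&(z<106)&(P[...,0]>280)&(P[...,0]<500)&(P[...,1]>240)&(P[...,1]<340);p=P[m]
    if len(p)>5:print(' left',p.min(0),p.max(0))
    cv2.imwrite('pics/e_'+n+'.png',cv2.resize(cv2.cvtColor(im[80:310,120:420],cv2.COLOR_RGB2BGR),None,fx=2.6,fy=2.6))
E
```

```text
position: [439.4, -22.2, 215.4]
wrist_force: [-0.1, -0.2, 0.3]
top [626.6, -167.0, 71.8] [626.2, -235.9, 71.5] [624.7, -303.3, 72.0] [560.1, -302.6, 71.6] [554.5, -187.9, 71.4]
 tab [ 594.5 -121.3   85.9]
 door 233 [ 507.75147891 -349.99653106   94.13142013] [ 519.24578448 -161.3245727   103.83856842] [1.69974224e-02 5.17454374e+02]
 left [321.21398462 251.29859598  94.04715211] [498.80859135 310.5940419  104.27410461]
scene [564.0, -301.4, 71.6] [558.0, -186.9, 72.2] [627.6, -302.2, 72.0] [629.7, -234.9, 71.7] [629.6, -165.7, 72.4]
 tab [ 597.2 -121.2   85.9]
 door 233 [ 505.21069606 -349.82780262   94.01716958] [ 522.5115359  -160.04555914  104.64280967] [1.26987636e-02 5.17997183e+02]
 left [321.77297141 253.19819895  94.50204515] [498.64220657 308.96299613 105.82925791]
```

View pics/e_scene.png

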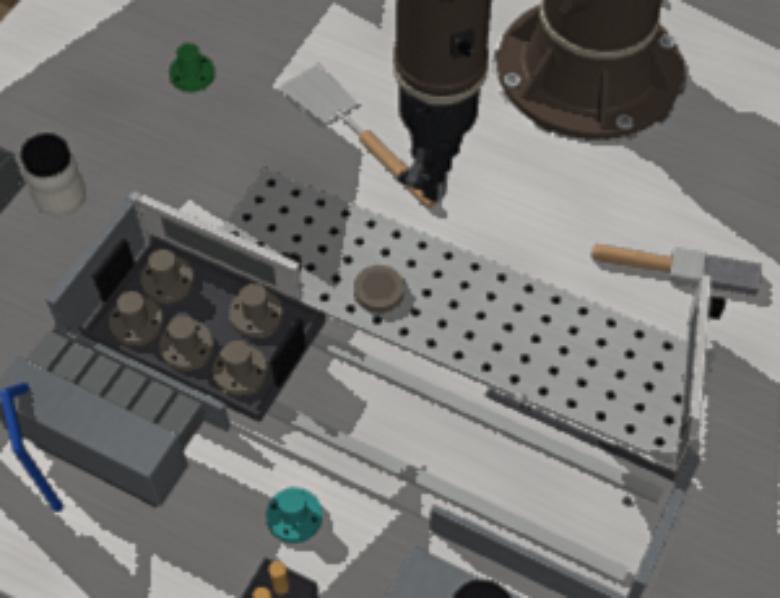

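View pics/e_top.png

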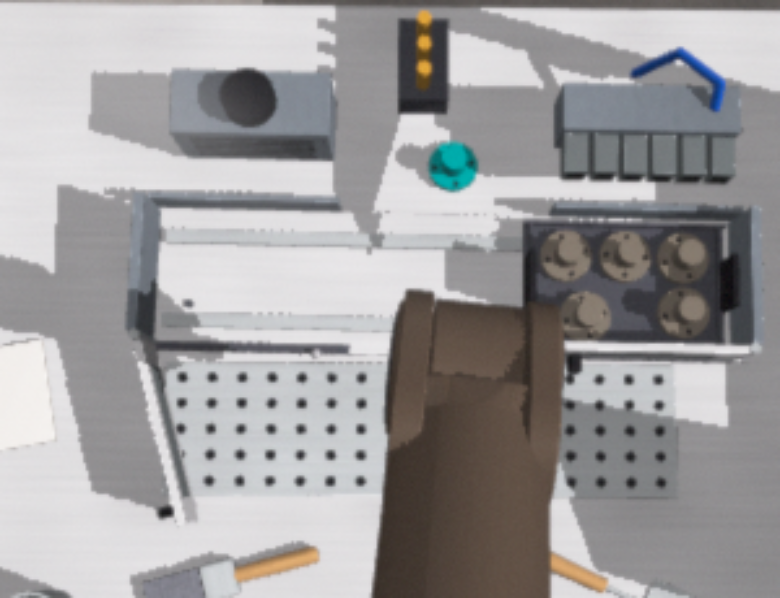

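The pictures show the right door shut and parallel to the machine front, the left door still open, and five flanges flat in the tray, which is home. The coupon, jar and plate are in place and the arm is clear.

```bash
python3 -c "
from plant import env
print(env.finish_job())"
```

```text
the job is handed in; nothing more can be done
None
```

The job is handed in; no verdict came back. All five flanges found lie flat in the tray, the carriage is against its stop in the right (nozzle) bay, that bay's door is shut, the left door is still open, and the disc, jar and plate were left where they were.

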